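Put the dice tray away in the drawer

TASK

The game is over: put the dice away. Pull open the top drawer of the low wooden drawer unit, carry the dark wooden dice tray over level with all five dice in it, set it down flat (do not drop it) in the wide, empty compartment of that drawer, and slide the drawer fully shut. No die may leave the tray, and the ruin, the two figures, the tape measure, the round dish and the mug stay where they are.

Things in the scene. Friction and masses are not known exactly. Their poses are not given: they have to be found in the camera images.
- tray_center (a point): dark wooden open dice tray, 60 mm wide (its x) by 160 mm long (its y) by 32 mm high, walls and floor 5 mm thick, about 0.12 kg plus the dice; stands on the table with its floor down. This point is its centre, 16 mm above its underside; z is up. There is free room for fingers beside both long sides.
- die0_center (a point): centre of one of five alike loose white dice, 22 mm cubes of 13 g, lying in the dice tray
- die1_center (a point): centre of one of five alike loose white dice, 22 mm cubes of 13 g, lying in the dice tray
- die2_center (a point): centre of one of five alike loose white dice, 22 mm cubes of 13 g, lying in the dice tray
- die3_center (a point): centre of one of five alike loose white dice, 22 mm cubes of 13 g, lying in the dice tray
- die4_center (a point): centre of one of five alike loose white dice, 22 mm cubes of 13 g, lying in the dice tray
- unit_drawer0 (a joint): how far the top drawer is pulled out, in m: 0 is fully shut, the stop is at 0.18; it may start up to 20 mm ajar. It slides along the unit's -x, needs some 1 to 2 N, and stays where it is left.
- unit_drawer0_handle (a point): Middle of the top drawer's handle: a level round bar 11 mm thick, 120 mm long (along y), its centre line 35 mm before the drawer front (free gap 29 mm), on two stems near its ends, 126 mm above the table and 38 below the unit's top; the drawer front's top edge is 25 mm above it. Moves with the drawer; x points into the unit: the drawer opens along -x.
- bay (a point): Point on the floor of the top drawer's wide compartment; x points into the unit, z up. Seen from it the compartment reaches from x -57 mm (drawer front) to +158 (back) and 100 mm to each side in y. It moves with the drawer: 114 mm behind, 49 to +y of and 34 below the handle point. Walls 50 mm high (divider 44), front 60. Fully open, the unit's top (underside 60, upper face 72 mm over this floor) covers only x beyond +116 mm; the open part's middle is x +30.
- unit_edge (a point): Low plywood unit of two drawers one above the other, 260 mm deep (x), 340 wide (y), 164 high, fixed, its drawers facing the robot; paint pots and a book lie on its top. The top drawer's wide compartment is empty, the narrow one (at -y) holds a card box and pots. This point: middle of its top's front edge; x points away from the drawer fronts.
- ruin: small loose L-shaped ruin of purple plastic, 110 x 85 mm and 105 mm high, near the dice tray. Origin: centre of its underside.
- figure_a: grey figure with a banner on a round 50 mm base, 97 mm high. Origin: centre of its underside.
- figure_b: grey figure on a round 50 mm base, 73 mm high. Origin: centre of its underside.
- tape: black tape measure, 75 x 34 mm and 59 mm high. Origin: centre of its underside.
- dish: empty round black dish, 120 mm across and 35 mm high. Origin: centre of its underside.
- mug: white mug, 82 mm across and 95 mm high. Origin: centre of its underside.
There are look-alikes about, which are no part of the job. Of the things shaped like the part that bears tray_center, the dark wooden one is meant.

How it is judged:
On the way, in this order (a step that is already met when the one before it is completed fails the run):
1. the top drawer is pulled open (at least 90 mm) (value of joint unit_drawer0 above 0.09 m), for 0.1 s.
2. the tray is lowered into the wide compartment, down to within about 15 mm of its floor, while still held (x of tray_center in the frame of bay between -0.045 and 0.135 m and y of tray_center in the frame of bay between -0.075 and 0.075 m and z of tray_center in the frame of bay below 0.031 m and contact force between the fingers and tray above 1 N), for 0.02 s.
3. the tray stands flat on the compartment's floor and is let go (x of tray_center in the frame of bay between -0.045 and 0.135 m and y of tray_center in the frame of bay between -0.075 and 0.075 m and z of tray_center in the frame of bay between 0.01 and 0.022 m and angle between tray_center's own z axis and vertical below 0.1 rad and contact force between the fingers and tray below 0.2 N), for 0.2 s.
At the end, for the whole second after the job is handed in: The top drawer is shut (within 6 mm), the dice tray stands flat (within 6 mm of height and 0.1 rad) on the floor of its wide compartment, released and at rest, with all five dice inside the tray (all of step 3 and value of joint unit_drawer0 below 0.006 m and not ((x of die0_center in the frame of tray_center above 0.03 m or x of die0_center in the frame of tray_center below -0.03 m or y of die0_center in the frame of tray_center above 0.08 m or y of die0_center in the frame of tray_center below -0.08 m or z of die0_center in the frame of tray_center above 0.035 m or z of die0_center in the frame of tray_center below -0.02 m) or (x of die1_center in the frame of tray_center above 0.03 m or x of die1_center in the frame of tray_center below -0.03 m or y of die1_center in the frame of tray_center above 0.08 m or y of die1_center in the frame of tray_center below -0.08 m or z of die1_center in the frame of tray_center above 0.035 m or z of die1_center in the frame of tray_center below -0.02 m) or (x of die2_center in the frame of tray_center above 0.03 m or x of die2_center in the frame of tray_center below -0.03 m or y of die2_center in the frame of tray_center above 0.08 m or y of die2_center in the frame of tray_center below -0.08 m or z of die2_center in the frame of tray_center above 0.035 m or z of die2_center in the frame of tray_center below -0.02 m) or (x of die3_center in the frame of tray_center above 0.03 m or x of die3_center in the frame of tray_center below -0.03 m or y of die3_center in the frame of tray_center above 0.08 m or y of die3_center in the frame of tray_center below -0.08 m or z of die3_center in the frame of tray_center above 0.035 m or z of die3_center in the frame of tray_center below -0.02 m) or (x of die4_center in the frame of tray_center above 0.03 m or x of die4_center in the frame of tray_center below -0.03 m or y of die4_center in the frame of tray_center above 0.08 m or y of die4_center in the frame of tray_center below -0.08 m or z of die4_center in the frame of tray_center above 0.035 m or z of die4_center in the frame of tray_center below -0.02 m)) and linear speed of tray below 0.02 m/s and velocity of joint unit_drawer0 below 0.02 m/s); the robot touches nothing.
It fails at once if a die leaves the tray ((x of die0_center in the frame of tray_center above 0.03 m or x of die0_center in the frame of tray_center below -0.03 m or y of die0_center in the frame of tray_center above 0.08 m or y of die0_center in the frame of tray_center below -0.08 m or z of die0_center in the frame of tray_center above 0.035 m or z of die0_center in the frame of tray_center below -0.02 m) or (x of die1_center in the frame of tray_center above 0.03 m or x of die1_center in the frame of tray_center below -0.03 m or y of die1_center in the frame of tray_center above 0.08 m or y of die1_center in the frame of tray_center below -0.08 m or z of die1_center in the frame of tray_center above 0.035 m or z of die1_center in the frame of tray_center below -0.02 m) or (x of die2_center in the frame of tray_center above 0.03 m or x of die2_center in the frame of tray_center below -0.03 m or y of die2_center in the frame of tray_center above 0.08 m or y of die2_center in the frame of tray_center below -0.08 m or z of die2_center in the frame of tray_center above 0.035 m or z of die2_center in the frame of tray_center below -0.02 m) or (x of die3_center in the frame of tray_center above 0.03 m or x of die3_center in the frame of tray_center below -0.03 m or y of die3_center in the frame of tray_center above 0.08 m or y of die3_center in the frame of tray_center below -0.08 m or z of die3_center in the frame of tray_center above 0.035 m or z of die3_center in the frame of tray_center below -0.02 m) or (x of die4_center in the frame of tray_center above 0.03 m or x of die4_center in the frame of tray_center below -0.03 m or y of die4_center in the frame of tray_center above 0.08 m or y of die4_center in the frame of tray_center below -0.08 m or z of die4_center in the frame of tray_center above 0.035 m or z of die4_center in the frame of tray_center below -0.02 m)).
It fails at once if the tray is tipped by more than 0.35 rad (20 degrees) (angle between tray_center's own z axis and vertical above 0.35 rad).
It fails at once if the ruin, a figure, the tape measure, the dish or the mug is pushed more than 30 mm or knocked over ((distance of ruin from where it was at the start of the episode above 0.03 m or angle between ruin's own z axis and vertical above 0.5 rad) or (distance of figure_a from where it was at the start of the episode above 0.03 m or angle between figure_a's own z axis and vertical above 0.5 rad) or (distance of figure_b from where it was at the start of the episode above 0.03 m or angle between figure_b's own z axis and vertical above 0.5 rad) or (distance of tape from where it was at the start of the episode above 0.03 m or angle between tape's own z axis and vertical above 0.5 rad) or (distance of dish from where it was at the start of the episode above 0.03 m or angle between dish's own z axis and vertical above 0.5 rad) or (distance of mug from where it was at the start of the episode above 0.03 m or angle between mug's own z axis and vertical above 0.5 rad)).
It also fails if it takes over 72 s, if anything falls off the work surface, if the arm or the gripper's body presses on something with over 40 N, if the wrist force passes 120 N, or if a joint passes its speed limit or range.

ROBOT

A 7-joint arm with a two-finger parallel gripper is mounted at the origin on the work surface. World frame = base frame: x ahead of the robot, y to its left, z up, the work surface at z = 0. Lengths are in m, angles in rad, forces in N, time in s.
With the tool pointing down it reaches from about 0.35 to 0.775 m from the base axis. Payload 3.1 kg.
Tool frame: the origin (TCP) lies between the finger pads; the fingertips stand 8 mm ahead of it and the grasp point (between the pads) lies 11 mm behind it; z points along the fingers, y is the line along which they close (so a half turn about z gives the same grasp; the last joint's range is limited). The gripper opens to 85 mm and grips with 20 to 120 N. Pads are 22 mm wide; open, the fingers measure 114 mm over their backs; the gripper's body (76 mm by 85 mm) begins 54 mm behind the grasp point. The pads swing forward as they close: fully open they stand 13 mm farther back than shut.
Start: joints at [-1.17, 0.311, 0.014, 1.512, -0.004, 1.319, -0.027], TCP at [0.236, 0.497, 0.239] pointing down, gripper open.
Joint ranges: [-2.7, 2.7], [-0.3, 1.91], [-1.27, 1.3], [0.12, 2.57], [-1.44, 4.58], [0.2, 2.03], [-3.05, 3.05]. Speed limits (rad/s): [2.79, 2.79, 3.14, 3.14, 3.14, 3.14, 3.14].

INTERFACE

Orientations are given as a unit quaternion [x, y, z, w].
In Python, from workcell import arm gives the robot as it stands. The module is installed in compiled form; this text tells all that it offers.
- The arm moves only by the tool apply_moves, never from a script. Its argument "targets" is a list of rows, each a list of 3 entries, a list of its own where there are three numbers: the shift along the world's x, y, z in cm, then the turn about the world's z in rad, then the opening, from 0 (shut) to 1 (fully open). A call has 1 to 12 rows; each row is the pose to reach, as a shift and turn from the pose commanded when the call began; what a row does not reach only later rows make up. A row lasts 1/10 s, in which the tool goes at most 50 mm and 8.59 degrees, less where a joint would pass 70% of its speed; a pose out of reach is approached as far as the arm can. A call with a gripper value outside its range is refused whole. The fingers move at their own pace and stop on an object; the grip force is fixed at half the most. Time passes only in rows, so rows that repeat a pose let the fingers close. It gives the time, the measured TCP pose, the force, the opening and the grip force at its end, in the units of the state.
- arm.sense(): the state, without advancing time (a new reading comes with each control period).
- arm.get_image(name): name is "scene" or "top" or "wrist"; returns a dict with "image" (400x640x3 uint8, red, green, blue), "fovy" (degrees; the focal length in pixels is half the picture's height over the tangent of half this angle, whatever the lens; pixels are square), "cx", "cy" (the principal point, pixels), "R" (3x3) and "t" (3): a world point X has camera coordinates R X + t. Camera axes: x right, y down, z forward; pixel columns grow to the right and rows downward; lengths in m; the calibration is good to about 2 mm. A picture is of the moment at which its call begins. There is no depth.
- arm.finish_job(): hands the job in; it is judged then, once.
The state is a dict: "time_s": time; "joint_positions": joint angles; "joint_vel": joint speeds; "joint_efforts": joint torques, N m; "tcp_pos": TCP position; "tcp_rot": TCP orientation; "force": force on the tool from outside, world axes, zero at the start; "wrist_torque": the same for the moment, N m; "finger_gap": opening from 0.0 (shut) to 1.0 (fully open); "finger_force": force on a finger pad.
Only numpy, scipy, OpenCV 4.12 (cv2) and the standard library are available. Lean on these libraries where they do the work, as an engineer would, in place of code of your own. Each camera call takes 0.05 s, during which the arm holds its last target. There are 200 camera calls.

## Working session

There is one attempt and no reset: what is moved stays moved. The work goes in short steps, Python scripts to look and compute and a tool call to move; the robot and the scene stay as the last step left them, time stands still between calls to the robot, and variables do not carry over. Pictures are saved under pics/ and viewed, at most 10 in all, crops included, and the job is handed in when it is done.

Besides the shell and the picture viewer there is one more tool, called after "Emit:" as name(argument=value, ...) on one line, values as JSON. apply_moves: Moves the arm, as the interface text tells. Its arguments: {"type":"object","properties":{"targets":{"type":"array","items":{"type":"array"}}},"required":["targets"]}

```bash
mkdir -p pics
cat > h.py <<'E'
import numpy as np, cv2
from workcell import arm
def snap(name,fn=None):
    d=arm.get_image(name); np.savez(f'pics/{name}.npz',**{k:np.array(v) for k,v in d.items()})
    if fn: cv2.imwrite('pics/'+fn,d['image'][:,:,::-1])
    return d
def load(name): return dict(np.load(f'pics/{name}.npz'))
def f(d): return d['image'].shape[0]/2/np.tan(np.radians(float(d['fovy']))/2)
def back(d,u,v,z):
    R,t=np.array(d['R']),np.array(d['t']); r=R.T@np.array([(u-d['cx'])/f(d),(v-d['cy'])/f(d),1]); c=-R.T@t
    return c+r*(z-c[2])/r[2]
def proj(d,X):
    p=np.array(d['R'])@np.array(X)+d['t']; return p[:2]/p[2]*f(d)+[d['cx'],d['cy']]
E
python3 - <<'E'
from h import *
for n in ['scene','top']:
    d=snap(n,n+'1.png'); R=np.array(d['R']);print(n,-R.T@d['t'],R[2],f(d))
s=arm.sense();print(s['time_s'],s['tcp_pos'],s['tcp_rot'],s['finger_gap'])
E
```

```text
scene [ 1.4306372  -0.14093216  1.4348328 ] [-0.59099071  0.08854425 -0.80180415] 504.6195231682194
top [ 0.3605003  -0.00943997  1.48143345] [ 0.09007027 -0.00930072 -0.99589198] 374.10828651290774
0.1 [0.23538828 0.49638115 0.23832778] [ 2.19558368e-01  9.75598785e-01 -1.04928282e-03 -1.83656906e-04] 0.9976611118110654
```

View pics/scene1.png

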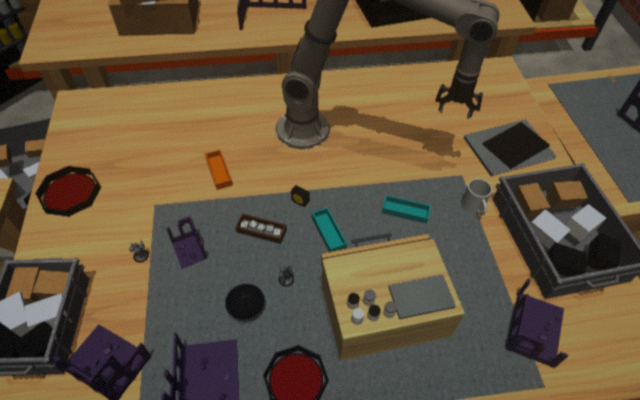

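View pics/top1.png

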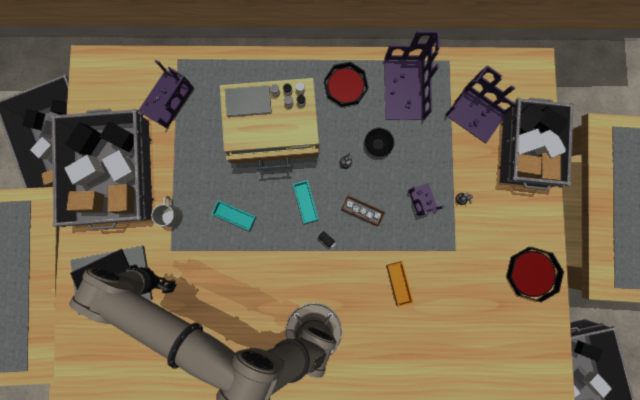

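The scene and top views show the unit (top view ≈ (268,118), handle ≈ (275,175)), the dark tray at (362,210), the ruin at (424,200), the tape at (326,240) and a teal look-alike tray at (305,202). I'll zoom in for accuracy.

Run:
```python
from h import *
d=load('top');im=d['image'][:,:,::-1]
c=cv2.resize(im[70:250,200:440],None,fx=3.3333,fy=3.3333,interpolation=cv2.INTER_CUBIC)
c=cv2.convertScaleAbs(c,alpha=1.5,beta=10)
cv2.imwrite('pics/topcrop.png',c);print(c.shape)
for n,(u,v,z) in dict(tray=(362,210,.03),handle=(275,175,.126),ul=(220,84,.164),ur=(313,79,.164),fl=(222,152,.164),fr=(318,148,.164),tape=(326,240,.05),ruin=(424,200,.05),teal=(305,202,.03),fig=(346,160,.05),dish=(378,142,.03),teal2=(234,215,.03)).items(): print(n,back(d,u,v,z).round(3))
```

```text
(600, 800, 3)
tray [ 0.467 -0.188  0.03 ]
handle [0.588 0.141 0.126]
ul [0.916 0.34  0.164]
ur [0.936 0.002 0.164]
fl [0.665 0.327 0.164]
fr [ 0.68  -0.016  0.164]
tape [ 0.351 -0.047  0.05 ]
ruin [ 0.504 -0.425  0.05 ]
teal [0.498 0.034 0.03 ]
fig [ 0.66  -0.125  0.05 ]
dish [ 0.737 -0.254  0.03 ]
teal2 [0.448 0.309 0.03 ]
```

View pics/topcrop.png

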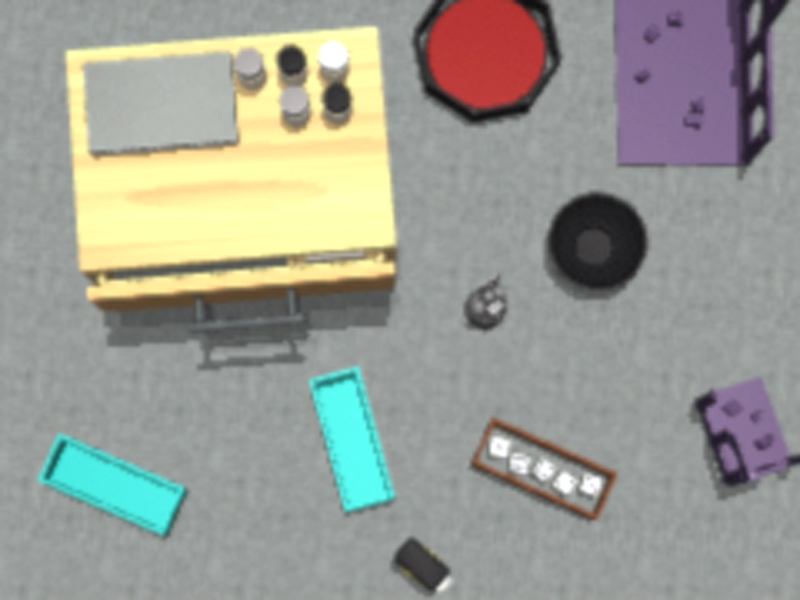

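```bash
cat >> h.py <<'E'
def yaw(): 
    from scipy.spatial.transform import Rotation as Ro
    m=Ro.from_quat(arm.sense()['tcp_rot']).as_matrix(); return np.degrees(np.arctan2(m[1,1],m[0,1]))
def ang(v): return np.degrees(np.arctan2(v[1],v[0]))
E
python3 - <<'E'
from h import *
d=load('top');B=lambda a,z:back(d,200+(a[0]+.5)/3.3333-.5,70+(a[1]+.5)/3.3333-.5,z)
u=[B(a,.164) for a in [(67,50),(378,28),(395,250),(80,270)]]
print('unit',np.round(u,4)); e=(u[3]-u[2]);e2=u[0]-u[1];print(np.linalg.norm(e),ang(e),np.linalg.norm(e2),ang(e2),np.linalg.norm(u[0]-u[3]),ang(u[0]-u[3]),ang(u[1]-u[2]))
h=[B(a,.126) for a in [(192,326),(309,318)]];print('handle',h,sum(h)/2,ang(h[0]-h[1]),np.linalg.norm(h[0]-h[1]))
fm=(u[2]+u[3])/2; print('front mid',fm)
t=[B(a,.032) for a in [(495,420),(615,472),(597,517),(473,465)]];print('tray',np.round(t,4),sum(t)/4,np.linalg.norm(t[0]-t[1]),np.linalg.norm(t[1]-t[2]),ang(t[0]-t[1]),ang(t[3]-t[2]),ang(t[0]-t[3]))
print('yaw',yaw(), arm.sense()['joint_positions'])
E
```

```text
unit [[ 0.9135  0.341   0.164 ]
 [ 0.9395  0.0023  0.164 ]
 [ 0.6922 -0.0163  0.164 ]
 [ 0.6698  0.3214  0.164 ]]
0.33843029741904906 93.8034248291546 0.33975052339992107 94.3927964535138 0.24453957476372004 4.6028453951986945 4.290771847435397
handle [array([0.61626197, 0.20667731, 0.126     ]), array([0.62534076, 0.07819144, 0.126     ])] [0.62080136 0.14243437 0.126     ] 94.04179506235529 0.12880621952676147
front mid [0.68097788 0.15253735 0.164     ]
tray [[ 0.523  -0.134   0.032 ]
 [ 0.462  -0.2737  0.032 ]
 [ 0.4096 -0.2518  0.032 ]
 [ 0.4702 -0.1079  0.032 ]] [ 0.46620915 -0.19185218  0.032     ] 0.15240450042967055 0.0568043088811846 66.41801937577898 67.16322119953536 -26.270446523131245
yaw 64.63378886900102 [-1.16968186  0.31165723  0.01400084  1.51288582 -0.00438902  1.3192106
 -0.02718117]
```

Emit:
apply_moves(targets=[[[4,-4,0],-0.13,0.28],[[8,-7,0],-0.26,0.28],[[12,-11,0],-0.39,0.28],[[15,-14,0],-0.52,0.28],[[19,-17,0],-0.65,0.28],[[22,-21,0],-0.78,0.28],[[26,-24,0],-0.91,0.28],[[30,-28,0],-1.05,0.28],[[34,-31,0],-1.054,0.28],[[37,-34,0],-1.054,0.28],[[38.5,-35.4,0],-1.054,0.28],[[38.5,-35.4,0],-1.054,0.28]])

```text
time_s: 1.3
tcp_pos: [0.6229, 0.1365, 0.238]
tcp_rot: [0.684, 0.73, -0.002, 0.002]
force: [-1.4, -0.9, 0.2]
finger_gap: 0.276
finger_force: 0.0
```

Run:
```python
from h import *
d=snap('wrist','w1.png'); s=arm.sense();print(s['time_s'],s['tcp_pos'],yaw(),s['finger_gap'],s['force']);R=d['R'];print(-R.T@d['t'],R[2],f(d),proj(d,[.621,.142,.126]),proj(d,s['tcp_pos']))
```

```text
1.35 [0.62127644 0.1401944  0.23815793] 3.9758936843078883 0.28210844291155107 [-0.07436735  0.18005265 -0.11974066]
[0.61848086 0.21637081 0.37142609] [ 0.01991744 -0.31618758 -0.94848759] 291.73341382821314 [317.39955559 189.11574654] [315.84262692 255.55284023]
```

View pics/w1.png

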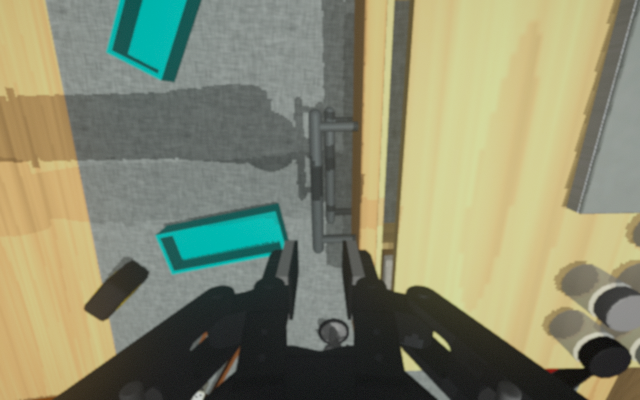

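The bar spans (318,108)–(319,250) and lies within about 1 mm in x of my estimate, with free space for both fingers. I'll descend and grip.

Emit:
apply_moves(targets=[[[0,0.5,-3],0,0.28],[[0,0.5,-6],0,0.28],[[0,0.5,-8],0,0.28],[[0,0.5,-10],0,0.28],[[0,0.5,-11],0,0.28],[[0,0.5,-12],0,0.28],[[0,0.5,-12],0,0.28],[[0,0.5,-12],0,0],[[0,0.5,-12],0,0],[[0,0.5,-12],0,0],[[0,0.5,-12],0,0],[[0,0.5,-12],0,0]])

```text
time_s: 2.55
tcp_pos: [0.6209, 0.1486, 0.12]
tcp_rot: [0.68, 0.733, 0.001, 0.0]
force: [-1.1, 0.2, 1.5]
finger_gap: 0.101
finger_force: 58.8
```

Emit:
apply_moves(targets=[[[-1,-0.07,0],0,0],[[-3,-0.22,0],0,0],[[-5,-0.37,0],0,0],[[-7,-0.51,0],0,0],[[-9,-0.66,0],0,0],[[-11,-0.81,0],0,0],[[-13,-0.95,0],0,0],[[-14.5,-1.06,0],0,0],[[-15.5,-1.14,0],0,0],[[-15.5,-1.14,0],0,0],[[-15.5,-1.14,0],0,0]])

```text
time_s: 3.65
tcp_pos: [0.4665, 0.1353, 0.1199]
tcp_rot: [0.681, 0.732, -0.0, 0.001]
force: [-0.1, -3.8, 4.6]
finger_gap: 0.105
finger_force: 60.4
```

Emit:
apply_moves(targets=[[[0,0,0],0,0.28],[[0,0,0],0,0.28],[[0,0,1.5],0,0.28],[[0,0,5],0,0.28],[[0,0,9],0,0.28],[[0,-3,12],-0.1,0.6],[[0,-8,12],-0.2,1],[[0,-13,12],-0.3,1],[[0,-18,12],-0.4,1],[[0,-23,12],-0.478,1],[[0,-28,12],-0.478,1],[[0,-32.9,12],-0.478,1]])

```text
time_s: 4.85
tcp_pos: [0.4663, -0.1936, 0.2393]
tcp_rot: [0.834, 0.551, 0.001, 0.0]
force: [0.7, -0.6, 0.2]
finger_gap: 1.0
finger_force: 0.0
```

Run:
```python
from h import *
import time
for i in range(3): d=snap('wrist','w2.png')
t=snap('top'); s=arm.sense();print(s['time_s'],s['tcp_pos'],yaw(),s['finger_gap'],s['force'])
c=[proj(d,[.4662,-.1919,.032]+0*np.ones(3))];print(c)
cv2.imwrite('pics/both.png',np.hstack([d['image'][:,120:520],cv2.resize(t['image'][70:270,190:390],None,fx=2,fy=2,interpolation=2)])[:,:,::-1])
```

```text
5.05 [ 0.46577018 -0.19336233  0.23902997] -23.34365999569021 0.9997208596047756 [0.38143502 1.14446001 0.52200565]
[array([316.96907755, 162.43644369])]
```

View pics/both.png

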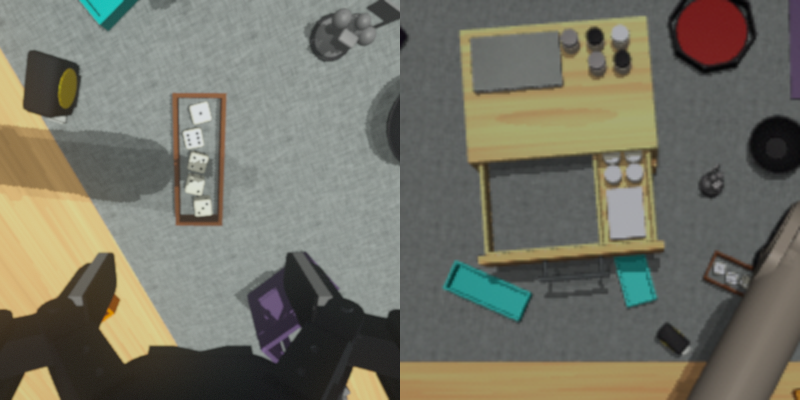

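The wrist view shows the tray holding all five dice, with its rim corners at (172,94),(225,94),(222,223),(176,224) in the crop. The ruin lies beyond one end. The top view shows the drawer open.

Run:
```python
from h import *
d=load('wrist')
t=[back(d,a+120,b,.032) for a,b in [(172,94),(225,94),(222.5,223.5),(175.5,224)]]
print(np.round(t,4),'c',sum(t)/4,np.linalg.norm(t[0]-t[1]),np.linalg.norm(t[3]-t[2]),np.linalg.norm(t[1]-t[2]),np.linalg.norm(t[0]-t[3]),ang((t[0]-t[3])),ang(t[1]-t[2]))
T=load('top')
B=lambda a,z:back(T,190+(a[0]-400)/2,70+a[1]/2,z)
h=[B(a,.126) for a in [(541,268.5),(609,263)]];print('h',h,sum(h)/2)
# inside compartment: left wall inner/divider top, front inner
hp=np.array([.4665,.1345,.126])
for yy in (.13,.135,.14):
  a=np.radians(4.2);ux=np.array([np.cos(a),np.sin(a),0]);uy=np.array([-np.sin(a),np.cos(a),0])
  bay=np.array([.4665,yy,.126])+.114*ux+.049*uy-[0,0,.034]
  q=[bay+x*ux+y*uy+[0,0,.05] for x,y in [(-57,100),(-57,-100),(116,100),(116,-100)] for x,y in [(x/1e3,y/1e3)]]
  print(yy,bay,bay+.03*ux,[((proj(T,p)-[190,70])*2+[400,0]).round() for p in q])
```

```text
[[ 0.4724 -0.1109  0.032 ]
 [ 0.5257 -0.1346  0.032 ]
 [ 0.4636 -0.277   0.032 ]
 [ 0.4088 -0.2532  0.032 ]] c [ 0.46762746 -0.19394498  0.032     ] 0.05842905499662998 0.059784064863823386 0.15528841934449816 0.15588997555250445 65.93025102733118 66.42866940652983
h [array([0.48088755, 0.19293225, 0.126     ]), array([0.49096675, 0.06956606, 0.126     ])] [0.48592715 0.13124916 0.126     ]
0.13 [0.57660518 0.18721756 0.092     ] [0.60652461 0.18941471 0.092     ] [array([490., 250.]), array([601., 242.]), array([485., 156.]), array([595., 148.])]
0.135 [0.57660518 0.19221756 0.092     ] [0.60652461 0.19441471 0.092     ] [array([487., 250.]), array([598., 242.]), array([482., 156.]), array([592., 148.])]
0.14 [0.57660518 0.19721756 0.092     ] [0.60652461 0.19941471 0.092     ] [array([484., 250.]), array([595., 242.]), array([479., 156.]), array([589., 148.])]
```

Run:
```python
from h import *
T=load('top');im=T['image'][145:225,220:330,::-1]
c=cv2.convertScaleAbs(cv2.resize(im,None,fx=7,fy=7,interpolation=2),alpha=1.6)
P=lambda p:(((proj(T,p)-[220,145])*7)).astype(int).tolist()
a=np.radians(4.2);ux=np.array([np.cos(a),np.sin(a),0]);uy=np.array([-np.sin(a),np.cos(a),0])
h=np.array([.4665,.135,.126]);
for q in (h-.06*uy,h,h+.06*uy): cv2.circle(c,P(q),3,(0,0,255),-1)
bay=h+.114*ux+.049*uy-[0,0,.034]
for x,y in [(-.057,.1),(-.057,-.1),(.116,.1),(.116,-.1)]:
  cv2.circle(c,P(bay+x*ux+y*uy+[0,0,.05]),3,(255,0,0),-1)
  cv2.circle(c,P(bay+x*ux+y*uy),3,(0,255,0),-1)
cv2.imwrite('pics/dr.png',c)
```

```text
(no output)
```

View pics/dr.png

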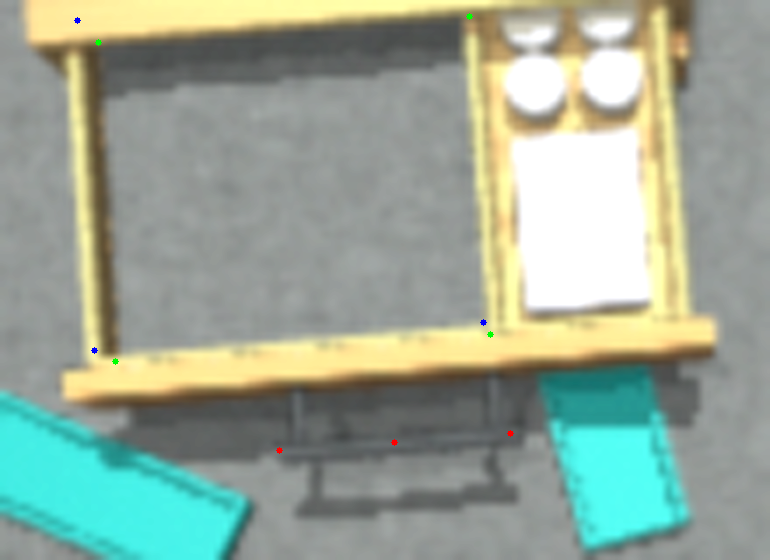

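Projected points match the picture: the handle bar falls on the red dots, and the compartment corners on the green. So bay ≈ (0.577, 0.192, 0.092) and the placing point is (0.6065, 0.194). I'll descend on the tray.

Emit:
apply_moves(targets=[[[0.15,-0.05,-5],0,1],[[0.15,-0.05,-10],0,1],[[0.15,-0.05,-14],0,1],[[0.15,-0.05,-17],0,1],[[0.15,-0.05,-19],0,1],[[0.15,-0.05,-21],0,1],[[0.15,-0.05,-22.5],0,1],[[0.15,-0.05,-22.9],0,1],[[0.15,-0.05,-22.9],0,1],[[0.15,-0.05,-22.9],0,1]])

```text
time_s: 6.05
tcp_pos: [0.4682, -0.1921, 0.0109]
tcp_rot: [0.834, 0.552, 0.001, 0.0]
force: [-0.0, 0.2, 0.2]
finger_gap: 1.003
finger_force: 0.0
```

Emit:
apply_moves(targets=[[[0,0,0],0,0.9],[[0,0,0],0,0.82],[[0,0,0],0,0.76],[[0,0,0],0,0.71],[[0,0,0],0,0.68],[[0,0,0],0,0.5],[[0,0,0],0,0.4],[[0,0,0],0,0.4],[[0,0,0],0,0.4]])

```text
time_s: 6.95
tcp_pos: [0.4673, -0.193, 0.011]
tcp_rot: [0.835, 0.551, 0.0, -0.0]
force: [-0.7, 0.8, 5.5]
finger_gap: 0.687
finger_force: 62.8
```

Emit:
apply_moves(targets=[[[0,0,0.3],0,0.4],[[0,0,1],0,0.4],[[0,0,2.5],0,0.4],[[0,0,4.5],0,0.4],[[0,0,7],0,0.4],[[0,0,10],0,0.4],[[0,0,13],0,0.4],[[0,0,16],0,0.4],[[0,0,19],0,0.4],[[0,0,22],0,0.4],[[0,0,24],0,0.4],[[0,0,25],0,0.4]])

```text
time_s: 8.15
tcp_pos: [0.4677, -0.1935, 0.2624]
tcp_rot: [0.835, 0.551, 0.001, 0.001]
force: [0.3, -1.0, -2.3]
finger_gap: 0.689
finger_force: 64.7
```

Run:
```python
from h import *
d=snap('wrist','w3.png'); s=arm.sense();print(s['tcp_pos'],yaw(),s['finger_gap'],s['finger_force'],s['force'])
```

```text
[ 0.46807873 -0.19361467  0.26295903] -23.15509416967351 0.6928227761462984 64.65838193893433 [-0.37772848 -0.13997472 -1.5166195 ]
```

View pics/w3.png

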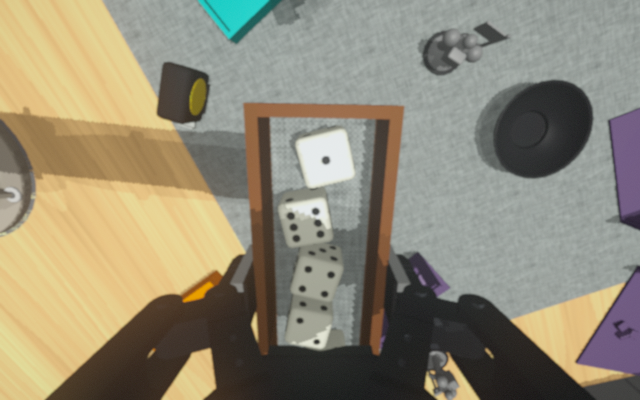

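The tray is held level with the dice inside (its far rim is at row 111, nearly horizontal). I'll carry it over.

Emit:
apply_moves(targets=[[[0.2,0.5,0],0.01,0.4],[[0.5,1.5,0],0.03,0.4],[[1,3,0],0.06,0.4],[[1.7,5,0],0.09,0.4],[[2.5,7.5,0],0.12,0.4],[[3.5,10,0],0.15,0.4],[[4.4,12.5,0],0.18,0.4],[[5.3,15,0],0.21,0.4],[[6.2,17.5,0],0.24,0.4],[[7.1,20,0],0.27,0.4],[[8,22.5,0],0.3,0.4],[[8.9,25,0],0.33,0.4]])

```text
time_s: 9.4
tcp_pos: [0.5568, 0.0593, 0.2602]
tcp_rot: [0.732, 0.681, -0.0, -0.0]
force: [-0.1, -0.1, -2.0]
finger_gap: 0.696
finger_force: 64.7
```

Emit:
apply_moves(targets=[[[0.9,2.5,0],0.03,0.4],[[1.8,5,0],0.06,0.4],[[2.7,7.5,0],0.09,0.4],[[3.5,10,0],0.11,0.4],[[4.2,12,0],0.13,0.4],[[4.7,13.2,0],0.143,0.4],[[5,13.8,0],0.148,0.4],[[5,13.8,0],0.148,0.4]])

```text
time_s: 10.2
tcp_pos: [0.6063, 0.1957, 0.2599]
tcp_rot: [0.68, 0.733, -0.0, 0.0]
force: [-0.6, 0.2, -2.7]
finger_gap: 0.692
finger_force: 64.7
```

Run:
```python
from h import *
d=snap('wrist','w4.png'); s=arm.sense();print(s['time_s'],s['tcp_pos'],yaw(),s['finger_gap'],s['finger_force'],s['force'])
im=d['image'].copy();
a=np.radians(4.2);ux=np.array([np.cos(a),np.sin(a),0]);uy=np.array([-np.sin(a),np.cos(a),0])
h=np.array([.4665,.1345,.126]);bay=h+.114*ux+.049*uy-[0,0,.034]
for x,y in [(-.057,.1),(.116,.1)]:
  for z in (0,.05): cv2.circle(im,proj(d,bay+x*ux+y*uy+[0,0,z]).astype(int).tolist(),3,(255,0,0) if z else (0,255,0),-1)
T=np.array(s['tcp_pos'])
for x in (-.03,.03): cv2.circle(im,proj(d,T+.08*uy+x*ux+[0,0,.021]).astype(int).tolist(),3,(255,0,255),-1)
cv2.imwrite('pics/w4.png',im[:,:,::-1])
```

```text
10.25 [0.60627198 0.19426324 0.26006866] 4.192547471779334 0.6883806734424713 64.66849207878113 [-0.17797266 -0.79576586 -0.79545361]
```

View pics/w4.png

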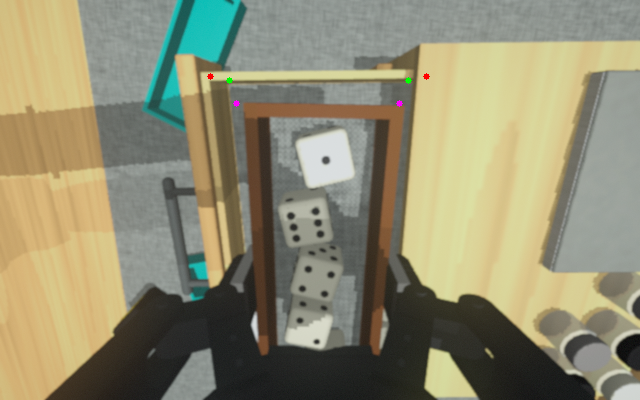

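The tray sits over the compartment as predicted (rim corners (247,104),(403,108)), clear of the front and the unit top. I'll lower it.

Emit:
apply_moves(targets=[[[0,0,-0.7],0,0.4],[[0,0,-2],0,0.4],[[0,0,-4],0,0.4],[[0,0,-6],0,0.4],[[0,0,-8],0,0.4],[[0,0,-10],0,0.4],[[0,0,-11.5],0,0.4],[[0,0,-12.8],0,0.4],[[0,0,-13.8],0,0.4],[[0,0,-14.5],0,0.4],[[0,0,-14.9],0,0.4],[[0,0,-15],0,0.4]])

```text
time_s: 11.45
tcp_pos: [0.6062, 0.1951, 0.1101]
tcp_rot: [0.68, 0.733, -0.0, 0.0]
force: [0.3, 0.5, -1.9]
finger_gap: 0.687
finger_force: 64.7
```

Emit:
apply_moves(targets=[[[0,0,-0.1],0,0.4],[[0,0,-0.2],0,0.4],[[0,0,-0.3],0,0.4],[[0,0,-0.3],0,0.4],[[0,0,-0.3],0,0.4]])

```text
time_s: 11.95
tcp_pos: [0.6062, 0.1951, 0.1074]
tcp_rot: [0.68, 0.733, 0.0, 0.0]
force: [-0.3, 0.4, -2.8]
finger_gap: 0.693
finger_force: 64.7
```

Emit:
apply_moves(targets=[[[0,0,-0.1],0,0.4],[[0,0,-0.2],0,0.4],[[0,0,-0.3],0,0.4],[[0,0,-0.3],0,0.4],[[0,0,-0.3],0,0.4]])

```text
time_s: 12.45
tcp_pos: [0.6061, 0.1951, 0.1042]
tcp_rot: [0.68, 0.733, -0.0, -0.0]
force: [1.0, -0.4, -1.6]
finger_gap: 0.687
finger_force: 64.7
```

Emit:
apply_moves(targets=[[[0,0,-0.1],0,0.4],[[0,0,-0.15],0,0.4],[[0,0,-0.15],0,0.4],[[0,0,-0.15],0,0.4]])

```text
time_s: 12.85
tcp_pos: [0.6062, 0.1951, 0.1031]
tcp_rot: [0.68, 0.733, 0.0, 0.0]
force: [-0.5, -0.2, -0.2]
finger_gap: 0.693
finger_force: 64.9
```

Emit:
apply_moves(targets=[[[0,0,-0.1],0,0.4],[[0,0,-0.1],0,0.4],[[0,0,-0.1],0,0.4]])

```text
time_s: 13.15
tcp_pos: [0.6069, 0.1951, 0.1031]
tcp_rot: [0.68, 0.733, 0.001, 0.001]
force: [0.1, -1.1, 5.3]
finger_gap: 0.69
finger_force: 65.3
```

It has touched down: the force went from -2 N to +5 N. I'll let go gently and rise.

Emit:
apply_moves(targets=[[[0,0,0],0,0.72],[[0,0,0],0,0.78],[[0,0,0],0,0.85],[[0,0,0],0,0.92],[[0,0,0],0,0.95],[[0,0,1],0,0.95],[[0,0,3],0,0.95],[[0,0,6],0,0.95],[[0,0,10],0,0.95],[[0,0,14],0,0.95],[[0,0,16],0,0.95],[[0,0,16],0,0.95]])

```text
time_s: 14.35
tcp_pos: [0.6086, 0.1952, 0.2673]
tcp_rot: [0.68, 0.733, 0.004, 0.003]
force: [0.2, -0.3, -0.1]
finger_gap: 0.95
finger_force: 0.0
```

Run:
```python
from h import *
d=snap('wrist','w5.png'); s=arm.sense();print(s['time_s'],s['tcp_pos'],yaw(),s['finger_gap'],s['finger_force'],s['force'])
```

```text
14.4 [0.6073173  0.19504555 0.26447755] 4.234740120316487 0.9486337652081729 0.0 [-0.14790823 -0.36530807 -0.72458961]
```

View pics/w5.png

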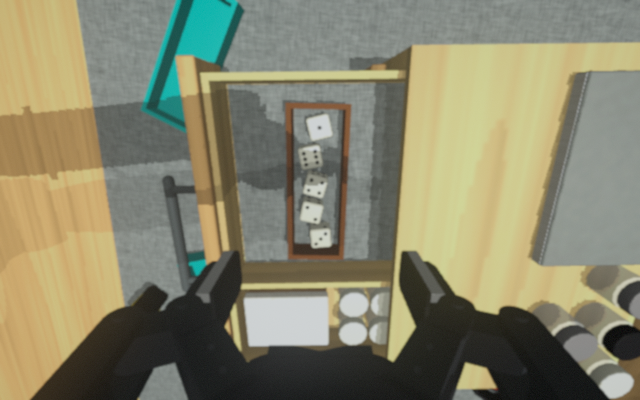

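The tray stands in the compartment with all five dice in it (rim (287,103)–(347,258)). Next is the handle, to shut the drawer.

Emit:
apply_moves(targets=[[[-4,-2,0],0,0.5],[[-8,-4,0],0,0.28],[[-12,-5.5,0],0,0.28],[[-14,-6.1,0],0,0.28],[[-14,-6.1,0],0,0.28],[[-14,-6.1,-3],0,0.28],[[-14,-6.1,-6],0,0.28],[[-14,-6.1,-9],0,0.28],[[-14,-6.1,-12],0,0.28],[[-14,-6.1,-13.5],0,0.28],[[-14,-6.1,-14.2],0,0.28],[[-14,-6.1,-14.2],0,0.28]])

```text
time_s: 15.6
tcp_pos: [0.4657, 0.134, 0.1184]
tcp_rot: [0.68, 0.733, -0.001, -0.0]
force: [-0.1, -0.1, -1.2]
finger_gap: 0.282
finger_force: 0.0
```

Emit:
apply_moves(targets=[[[0,0,0],0,0],[[0,0,0],0,0],[[0,0,0],0,0],[[0,0,0],0,0]])

```text
time_s: 16.0
tcp_pos: [0.4668, 0.1342, 0.1204]
tcp_rot: [0.68, 0.733, 0.001, 0.0]
force: [1.7, -0.7, -1.8]
finger_gap: 0.102
finger_force: 58.6
```

Gripped. I'll push it in smoothly.

Emit:
apply_moves(targets=[[[0.4,0.03,0],0,0],[[1.2,0.09,0],0,0],[[2.5,0.18,0],0,0],[[4,0.29,0],0,0],[[5.5,0.4,0],0,0],[[7,0.51,0],0,0],[[8.5,0.62,0],0,0],[[10,0.73,0],0,0],[[11.5,0.84,0],0,0],[[13,0.95,0],0,0],[[14,1.03,0],0,0],[[14.8,1.09,0],0,0]])

```text
time_s: 17.2
tcp_pos: [0.6155, 0.147, 0.1204]
tcp_rot: [0.68, 0.733, 0.001, -0.0]
force: [-2.1, 3.4, 3.8]
finger_gap: 0.1
finger_force: 59.4
```

Emit:
apply_moves(targets=[[[0.4,0.03,0],0,0],[[0.7,0.05,0],0,0],[[1,0.07,0],0,0],[[1.2,0.09,0],0,0],[[1.2,0.09,0],0,0]])

```text
time_s: 17.7
tcp_pos: [0.6265, 0.1479, 0.1204]
tcp_rot: [0.68, 0.733, 0.001, -0.0]
force: [0.1, 5.3, 4.2]
finger_gap: 0.105
finger_force: 59.4
```

Emit:
apply_moves(targets=[[[0.2,0.01,0],0,0],[[0.4,0.03,0],0,0],[[0.6,0.04,0],0,0],[[0.6,0.04,0],0,0]])

```text
time_s: 18.1
tcp_pos: [0.6324, 0.1484, 0.1204]
tcp_rot: [0.68, 0.733, 0.002, -0.001]
force: [-0.1, 5.7, 4.3]
finger_gap: 0.102
finger_force: 59.4
```

Emit:
apply_moves(targets=[[[0.2,0.01,0],0,0],[[0.4,0.03,0],0,0],[[0.4,0.03,0],0,0]])

```text
time_s: 18.4
tcp_pos: [0.6329, 0.1485, 0.1204]
tcp_rot: [0.68, 0.733, -0.001, -0.003]
force: [-8.0, 4.2, 9.7]
finger_gap: 0.105
finger_force: 60.0
```

Emit:
apply_moves(targets=[[[0.2,0.01,0],0,0],[[0.4,0.03,0],0,0],[[0.4,0.03,0],0,0]])

```text
time_s: 18.7
tcp_pos: [0.6329, 0.1484, 0.1203]
tcp_rot: [0.68, 0.733, -0.005, -0.007]
force: [-16.8, 3.4, 15.3]
finger_gap: 0.103
finger_force: 60.7
```

Run:
```python
from h import *
d=snap('top'); s=arm.sense();print(s['tcp_pos'],s['force'])
cv2.imwrite('pics/end.png',cv2.resize(d['image'][60:210,190:390,::-1],None,fx=4,fy=4,interpolation=2))
```

```text
[0.63292067 0.14845442 0.12032525] [-16.66749268   3.54628534  15.10318026]
```

A hard stop, so the drawer is shut. I'll relax the push, open and rise.

Emit:
apply_moves(targets=[[[-0.4,-0.03,0],0,0],[[-0.6,-0.04,0],0,0],[[-0.6,-0.04,0],0,0.28],[[-0.7,-0.05,0],0,0.28],[[-0.7,-0.05,0],0,0.28],[[-0.7,-0.05,1],0,0.28],[[-0.7,-0.05,4],0,0.28],[[-0.7,-0.05,8],0,0.28],[[-0.7,-0.05,12],0,0.28],[[-4,-0.05,14],0,0.28],[[-8,-0.05,14],0,0.28],[[-12,-0.05,14],0,0.28]])

```text
time_s: 19.95
tcp_pos: [0.5201, 0.1455, 0.2614]
tcp_rot: [0.681, 0.732, 0.001, 0.001]
force: [-0.7, -0.0, 0.1]
finger_gap: 0.281
finger_force: 0.0
```

Run:
```python
from h import *
d=snap('scene'); s=arm.sense();print(s['time_s'],s['tcp_pos'],s['force'])
cv2.imwrite('pics/end.png',cv2.resize(d['image'][170:370,140:500,::-1],None,fx=2.2,fy=2.2,interpolation=2))
```

```text
20.0 [0.5105158  0.14544398 0.2589096 ] [-7.13368143 -1.72530273 -3.6776091 ]
```

View pics/end.png

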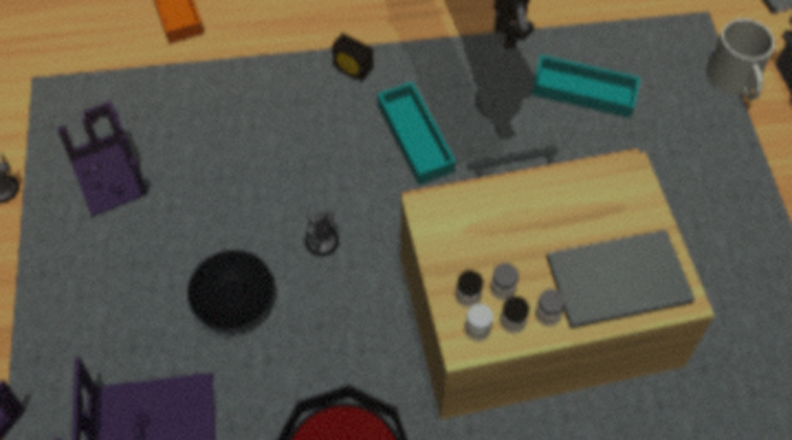

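The scene shows the drawer closed and the loose things unmoved. As a numeric check, I'll find the bar in the wrist image.

Run:
```python
from h import *
a=np.radians(4.2);ux=np.array([np.cos(a),np.sin(a),0]);uy=np.array([-np.sin(a),np.cos(a),0])
arm.get_image('wrist'); 
for n in ('wrist','top','scene'):
    d=snap(n); g=cv2.cvtColor(d['image'],6).astype(np.float32)
    xs=np.arange(-.02,.0401,.002); pr=[]
    for x in xs:
        m=np.float32([proj(d,np.array([.6329,.148,.126])+x*ux+y*uy) for y in np.linspace(-.035,.035,15)])
        pr.append(cv2.remap(g,m[:,0].reshape(1,-1),m[:,1].reshape(1,-1),1).mean())
    print(n,[(int(round(x*1e3)),int(p)) for x,p in zip(xs,pr)])
s=arm.sense();print(s['tcp_pos'],s['force'],s['joint_vel'])
```

```text
wrist [(-20, 96), (-18, 102), (-16, 101), (-14, 94), (-12, 91), (-10, 89), (-8, 76), (-6, 62), (-4, 67), (-2, 87), (0, 103), (2, 113), (4, 109), (6, 89), (8, 72), (10, 71), (12, 73), (14, 93), (16, 84), (18, 68), (20, 69), (22, 71), (24, 70), (26, 68), (28, 68), (30, 69), (32, 71), (34, 71), (36, 72), (38, 73), (40, 73)]
top [(-20, 69), (-18, 61), (-16, 56), (-14, 55), (-12, 56), (-10, 54), (-8, 52), (-6, 51), (-4, 51), (-2, 54), (0, 58), (2, 60), (4, 58), (6, 53), (8, 49), (10, 46), (12, 43), (14, 41), (16, 40), (18, 40), (20, 41), (22, 41), (24, 42), (26, 43), (28, 43), (30, 40), (32, 39), (34, 40), (36, 43), (38, 52), (40, 67)]
scene [(-20, 79), (-18, 79), (-16, 79), (-14, 78), (-12, 76), (-10, 71), (-8, 66), (-6, 61), (-4, 58), (-2, 55), (0, 54), (2, 55), (4, 62), (6, 70), (8, 77), (10, 81), (12, 83), (14, 84), (16, 87), (18, 93), (20, 101), (22, 109), (24, 116), (26, 121), (28, 125), (30, 128), (32, 130), (34, 131), (36, 132), (38, 132), (40, 133)]
[0.52102398 0.14608431 0.26079748] [ 0.52104038 -0.54145178 -0.40925576] [ 0.01101568  0.02948073  0.0023288  -0.03075688 -0.00348283 -0.00288193
 -0.00122402]
```

```bash
python3 -c "
from workcell import arm
print(arm.finish_job())"
```

```text
the job is handed in; nothing more can be done
None
```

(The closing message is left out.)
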